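# Pack and clamp a press mould

### The arm

A 6-joint arm with a two-finger parallel gripper is mounted at the origin on a cart in front of the work surface, level with it; the furniture and walls round the work are solid. World frame = base frame: x ahead of the robot, y to its left, z up, the work surface at z = 0. Lengths are in m, angles in rad, forces in N, time in s.
With the tool pointing down it reaches from about 0.15 to 0.775 m from the base axis. Payload 6.1 kg.
Tool frame: the origin (TCP) lies on the mounting face of the last link; the fingertips stand 173 mm ahead of it and the grasp point (between the pads) lies 155 mm ahead of it; z points along the fingers, y is the line along which they close (so a half turn about z gives the same grasp; the last joint's range is limited). The gripper opens to 85 mm and grips with 20 to 120 N. Pads are 22 mm wide; open, the fingers measure 114 mm over their backs; the gripper's body (76 mm by 85 mm) begins 54 mm behind the grasp point. The pads swing forward as they close: fully open they stand 13 mm farther back than shut.
Start: joints at [-1.317, 0.126, -0.04, 1.405, 0, 1.571], TCP at [0.132, -0.508, 0.405] pointing down, gripper open.
Joint ranges: [-2.72, 2.72], [-0.95, 1.95], [-1.27, 1.35], [-1.78, 2.02], [-1.46, 1.47], [-3.14, 3.14]. Speed limits (rad/s): [2.39, 2.39, 3.01, 3.14, 3.14, 3.14].

### API

Orientations are given as a rotation vector (axis times angle).
In Python, from station import bot gives the robot as it stands.
- The arm moves only by the tool move_arm, never from a script. Its argument "commands" is a list of rows, each a list of 4 numbers: the shift along the tool's x, y, z in mm, then the turn about the tool's z in rad. A call has 1 to 20 rows; each row is the pose to reach, as a shift and turn from the pose commanded when the call began, along the tool's axes at that moment; what a row does not reach only later rows make up. A row lasts 1/10 s, in which the tool goes at most 50 mm and 8.59 degrees, less where a joint would pass 70% of its speed; a pose out of reach is approached as far as the arm can. A call with a gripper value outside its range is refused whole. "jaw" is the gripper's target within -1 to 1 (fully open at 1, half-way at 0, shut at -1), set as the call begins (left out, the last holds). The fingers move at their own pace and stop on an object; the grip force is fixed at half the most. Time passes only in rows, so rows that repeat a pose let the fingers close. It gives the time, the measured TCP pose, the force and the opening at its end, in the units of the state.
- bot.get_obs(): the state, without advancing time (a new reading comes with each control period).
- bot.snapshot(name): name is "scene" or "top"; returns (picture, depth): 480x640x3 uint8, red, green, blue; 480x640 float32, m along the optical axis (not along the pixel's ray), 0 where there is no reading.
- bot.camera_model(name): a dict with "fx", "fy", "cx", "cy" (pixels), "R" (3x3) and "t" (3): a world point X has camera coordinates R X + t. Camera axes: x right, y down, z forward; pixel columns grow to the right and rows downward; lengths in m; the calibration is good to about 2 mm. A picture is of the moment at which its call begins. camera_model takes no time and is no camera call.
- bot.hand_in(): hands the job in, once; it reports no verdict.
The state is a dict: "clock": time; "joint_positions": joint angles; "qd": joint speeds; "effort": joint torques, N m; "tcp_pos": TCP position; "ee_rot": TCP orientation; "force": force on the tool from outside, world axes, zero at the start; "ft_torque": the same for the moment, N m; "finger_gap": opening from 0.0 (shut) to 1.0 (fully open).
Only numpy, scipy, OpenCV 4.12 (cv2) and the standard library are available. Lean on these libraries where they do the work, as an engineer would, in place of code of your own. Each camera call takes 0.05 s, during which the arm holds its last target. There are 200 camera calls.

### The job

The plaster mould has to stay clamped while the clay inside it stiffens, but the pad of the cam clamp travels only a few millimetres. Find out by trying which wooden packing strip is the thickest that goes in between the mould's top and the pad, push that one straight in until the pad stands over its painted middle, and swing the red lever right down so that it clamps the strip on the mould. The strips you do not use belong lying in the pockets of their case, and nothing else on the table should be disturbed.

Things in the scene. Friction and masses are not known exactly. Their poses are not given: they have to be found in the camera images.
- clamp: mould clamp, fixed; origin on the table under the pad's axis, z up. Plywood base 325 (x) x 200 (y) x 18 mm; steel columns of 22 mm at x = 0, y = -78 and +78 mm; green bridge across them, 36 mm deep in x, 130 to 158 mm above the table, cam cheeks on it up to 187 mm. Strips slide in along +x from the -x side. A hand pointing down must stay 65 mm or more in front (-x) of the pad's axis
- mould: two-part white plaster press mould lying in the clamp under the pad, fixed, 290 (x) x 104 (y) x 60 mm, flat top 78 mm above the table; axes as the clamp's; origin at the centre of its underside, 18 mm above the table
- bed_mark (a point): point on the mould's flat top (78 mm above the table) right below the pad; axes as the clamp's. The pad, a rubber-faced disc of 36 mm diameter, hangs from the bridge on a screwed spindle whose jam nut is tight: with the lever up it stands 12 to 23 mm above this point, different each time. The pad is sprung: pushed up, it gives way only above about 9 N, then 3 N per mm
- cam_lever (a joint): red-handled cam lever, rad: 0 = up (it slopes 0.85 rad above level towards the clamp's -y side), grows as it swings down about the clamp's x axis through lever_pivot, 0.95 = stop, just below level. Its stiff cam stays where it is left. It lowers the pad evenly, by 7 mm in all; 3 to 6 N down on its knob. Starts at 0 to 0.1
- lever_pivot (a point): axis of the cam lever, 176 mm above the table over the pad's axis; fixed to the clamp, axes as the clamp's
- lever_knob (a point): centre of the round end of the red lever (ball of 25 mm diameter), 120 mm from the pivot
- case: fixed open wooden case 198 (x) x 214 (y) x 24 mm, origin at the centre of its underside; three pockets 172 x 30 mm along x at y = -62, 0 and +62 mm, floor 6 mm above the table, walls 18 mm high; a finger channel 53 mm wide runs right across it at x = 0 down to the floor, so a strip can be taken only by its middle (38 mm free between neighbouring strips there)
- strip_thin: wooden packing strip, 10 mm thick, 160 long (its x), 24 wide (its y), about 50 g, with a green painted band 22 mm wide round its middle; origin at the centre of its underside, z up; starts flat in one of the three pockets of the case (which pocket varies)
- strip_medium: wooden packing strip, 14 mm thick, 160 long (its x), 24 wide (its y), about 70 g, with a yellow painted band 22 mm wide round its middle; origin at the centre of its underside, z up; starts flat in one of the three pockets of the case (which pocket varies)
- strip_thick: wooden packing strip, 18 mm thick, 160 long (its x), 24 wide (its y), about 90 g, with a red painted band 22 mm wide round its middle; origin at the centre of its underside, z up; starts flat in one of the three pockets of the case (which pocket varies)
- paint_jar_7: small purple paint jar with a white lid, 40 mm diameter, 49 high; bystander, origin at the centre of its underside
- jar_amber: small amber jar with a white lid, 43 mm diameter, 39 high; bystander, origin at the centre of its underside
- kidney: red kidney-shaped rubber scraper, 44 x 90 x 6 mm, lying flat; bystander, origin at the centre of its underside

How it is judged:
By the outcome, as a careful person would: the job done as asked, in the order asked, and still so for the second after the job is handed in, with the robot touching nothing.
It also fails if it takes over 72 s, if anything falls off the work surface, if the arm or the gripper's body presses on something with over 40 N, if the wrist force passes 120 N, or if a joint passes its speed limit or range.

## Working session

There is one attempt and no reset: what is moved stays moved. The work goes in short steps, Python scripts to look and compute and a tool call to move; the robot and the scene stay as the last step left them, time stands still between calls to the robot, and variables do not carry over. Pictures are saved under pics/ and viewed, on a budget of 10 in all, crops included, one or two more only if the job needs it, and the job is handed in when it is done.

Besides the shell and the picture viewer there is one more tool, called after "Call:" in YAML: its name, and indented under it one key for each argument. move_arm: Moves the arm, as the interface text tells. Its arguments: {"type":"object","properties":{"commands":{"type":"array","items":{"type":"array","items":{"type":"number"}}},"jaw":{"type":"number"}},"required":["commands"]}

```bash
mkdir -p pics; ls; python3 - <<'E'
from station import bot
import cv2,numpy as np
o=bot.get_obs();print({k:np.round(v,3).tolist() for k,v in o.items()})
for n in("scene","top"):
    p,d=bot.snapshot(n);np.savez(f"{n}0.npz",p=p,d=d);cv2.imwrite(f"pics/{n}0.png",p[:,:,::-1]);print(n,bot.camera_model(n))
E
```

```text
pics
{'clock': 0.0, 'joint_positions': [-1.317, 0.126, -0.041, 1.405, -0.0, 1.571], 'qd': [-0.001, -0.0, 0.001, -0.001, -0.001, -0.001], 'effort': [0.0, -43.591, 35.293, 0.017, -0.0, -0.0], 'tcp_pos': [0.132, -0.508, 0.404], 'ee_rot': [-3.115, -0.397, 0.0], 'force': [0.091, -0.389, -0.116], 'ft_torque': [-0.01, 0.009, -0.07], 'finger_gap': 0.999}
scene {'fx': 568.7030244659874, 'fy': 568.7030244659874, 'cx': 320.9204747742022, 'cy': 233.19558791498156, 'R': array([[-0.54314856, -0.83958656,  0.00916818],
       [-0.56497009,  0.35737147, -0.74370319],
       [ 0.62112676, -0.40912106, -0.66844709]]), 't': array([0.29440152, 0.46281008, 1.20767003])}
top {'fx': 463.61710609642296, 'fy': 463.61710609642296, 'cx': 318.57179717212597, 'cy': 240.68107077422087, 'R': array([[-0.01252589, -0.99967641,  0.02213975],
       [-0.99123513,  0.00950188, -0.13176733],
       [ 0.13151432, -0.0235962 , -0.9910334 ]]), 't': array([-0.0281825 ,  0.58451038,  1.27779283])}
```

View pics/scene0.png

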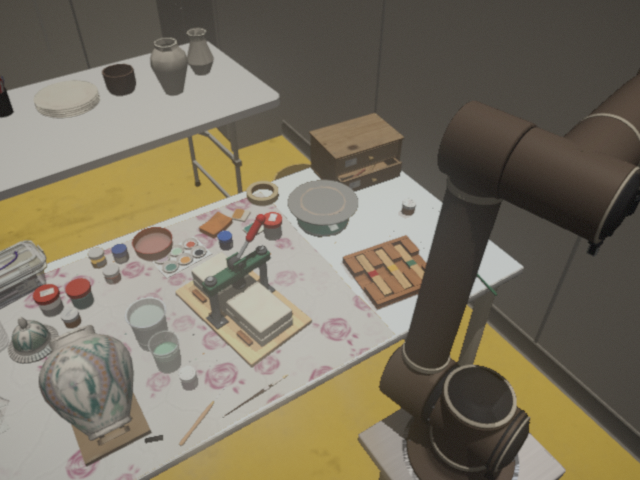

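View pics/top0.png

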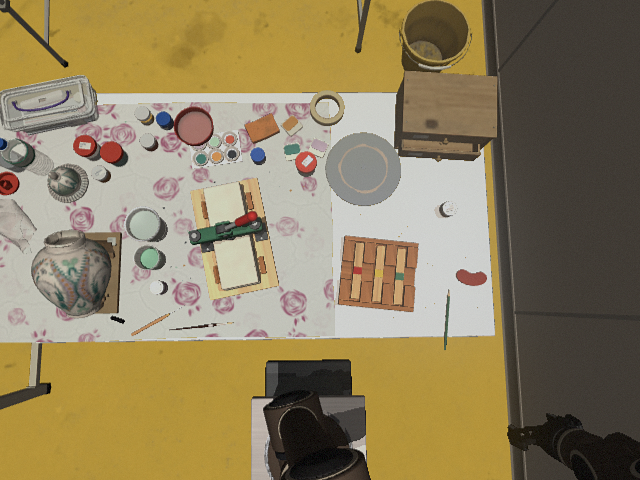

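The scene view shows the clamp around (245,285), its red lever at (255,230), and the case around (388,270). The top view shows the clamp around (233,238), the red knob at (247,216), and the case around (379,273). Its strips run from red (left, 358) through yellow (379) to green (right, 399).

```bash
cat > h.py <<'E'
import numpy as np,cv2
from station import bot
def world(name,d):
    m=bot.camera_model(name);v,u=np.mgrid[:480,:640]
    c=np.stack([(u-m['cx'])/m['fx']*d,(v-m['cy'])/m['fy']*d,d],-1)
    return (c-m['t'])@m['R']
def ray(name,uv,z):
    m=bot.camera_model(name);uv=np.atleast_2d(uv).astype(float)
    r=np.c_[(uv[:,0]-m['cx'])/m['fx'],(uv[:,1]-m['cy'])/m['fy'],np.ones(len(uv))]@m['R']
    o=-m['R'].T@m['t'];return o+r*((z-o[2])/r[:,2])[:,None]
def tri(ua,ub):  # top, scene
    A=[];O=[]
    for n,uv in(("top",ua),("scene",ub)):
        m=bot.camera_model(n);r=np.array([(uv[0]-m['cx'])/m['fx'],(uv[1]-m['cy'])/m['fy'],1])@m['R'];r/=np.linalg.norm(r)
        P=np.eye(3)-np.outer(r,r);A.append(P);O.append(P@(-m['R'].T@m['t']))
    return np.linalg.solve(sum(A),sum(O))
def rect(name,mask,z):
    cs,_=cv2.findContours(mask.astype(np.uint8),cv2.RETR_EXTERNAL,cv2.CHAIN_APPROX_NONE)
    c=np.vstack([x for x in cs if cv2.contourArea(x)>40])[:,0]
    return cv2.minAreaRect((ray(name,c,z)[:,:2]*1000).astype(np.float32))
E
python3 - <<'E'
from h import *
def box(m,a,b,c,d):
    k=np.zeros_like(m);k[b:d,a:c]=1;return m&k
for n in("top","scene"):
    f=np.load(n+"0.npz");p,d=f['p'],f['d'];W=world(n,d);z=W[...,2]
    hsv=cv2.cvtColor(p,cv2.COLOR_RGB2HSV);H,S,V=[hsv[...,i].astype(int) for i in range(3)]
    B=dict(top=((185,170,285,305),(335,230,425,320),(230,205,265,230)),scene=((165,235,325,360),(335,225,440,315),(240,208,270,245)))[n]
    m=box((abs(z-.078)<.008),*B[0]);print(n,'mould',rect(n,m,.078),'z med',np.median(z[m]))
    m=box((abs(z-.018)<.007),*B[0]);print('base',rect(n,m,.018))
    m=box((z>.012)&(z<.04),*B[1]);print('case',rect(n,m,.024))
    for nm,lo,hi,zz in(("red",None,None,.024),("yel",20,34,.020),("grn",40,95,.016)):
        hm=((H<5)|(H>172))if lo is None else (H>=lo)&(H<=hi)
        m=box(hm&(S>120)&(V>70),*B[1]);v,u=np.nonzero(m);print(nm,len(u),(u.mean(),v.mean()) if len(u) else 0, ray(n,[np.median(u),np.median(v)],zz)*1000 if len(u) else 0)
    m=box(((H<6)|(H>172))&(S>130)&(V>70),*B[2]);v,u=np.nonzero(m);print('lever px',len(u),u.min(),u.max(),v.min(),v.max(),'z',z[m].min(),z[m].max(),'topmost pt',W[m][z[m].argmax()]*1000)
    m=box((z>.13)&(z<.165)&(H>50)&(H<95),*(B[0]));print('bridge',rect(n,m,.158), W[m][:,:2].mean(0))
    q=W[360:420,0:1] if 0 else None
    # strips tops profile along y in the case, x ~ case centre
t=np.load("top0.npz")
c=cv2.resize(t['p'][160:320,180:440],None,fx=3,fy=3,interpolation=cv2.INTER_CUBIC);s=np.load("scene0.npz")['p'][190:370,165:445]
c2=cv2.resize(s,(780,501));cv2.imwrite("pics/crops.png",np.vstack([c[:,:780]])[:,:,::-1]);cv2.imwrite("pics/crops2.png",c2[:,:,::-1])
E
```

```text
top mould ((599.37744140625, 209.18020629882812), (287.3855285644531, 102.60786437988281), 11.426612854003906) z med 0.07797865575745455
base ((599.4683837890625, 207.47689819335938), (324.2608947753906, 202.9918670654297), 11.39164924621582)
case ((491.8018798828125, -204.2552947998047), (214.3452911376953, 197.731201171875), 83.37129211425781)
red 58 (np.float64(356.8448275862069), np.float64(270.1551724137931)) [[ 500.69007514 -143.65013489   24.        ]]
yel 58 (np.float64(378.3965517241379), np.float64(272.86206896551727)) [[ 491.70781187 -204.12310448   20.        ]]
grn 0 0 0
lever px 180 235 256 212 225 z 0.22186515984949737 0.2778841125957835 topmost pt [614.32688239 127.75125761 277.8841126 ]
bridge ((597.3704833984375, 208.18580627441406), (38.75154113769531, 189.93881225585938), 11.398249626159668) [0.59152862 0.21296888]
scene mould ((576.7449340820312, 307.42913818359375), (293.1531982421875, 297.50823974609375), 11.436824798583984) z med 0.07733259302753559
base ((596.775146484375, 212.50018310546875), (329.1318359375, 202.43246459960938), 11.523479461669922)
case ((486.9927673339844, -198.68966674804688), (218.99571228027344, 208.5068359375), 82.76350402832031)
red 31 (np.float64(372.51612903225805), np.float64(273.2903225806452)) [[ 502.48115455 -144.62412793   24.        ]]
yel 37 (np.float64(392.2162162162162), np.float64(267.6216216216216)) [[ 492.5781997  -203.52279089   20.        ]]
grn 0 0 0
lever px 180 247 269 214 239 z 0.062428451510934714 0.27565869841964874 topmost pt [614.893758   136.52820706 275.65869842]
bridge ((596.5342407226562, 211.0252685546875), (34.98953628540039, 186.8824005126953), 10.548872947692871) [0.59201004 0.21858309]
```

View pics/crops.png

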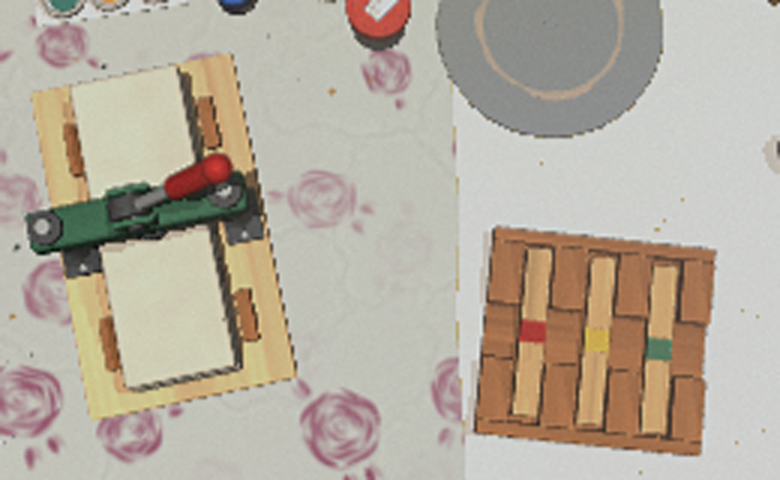

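View pics/crops2.png

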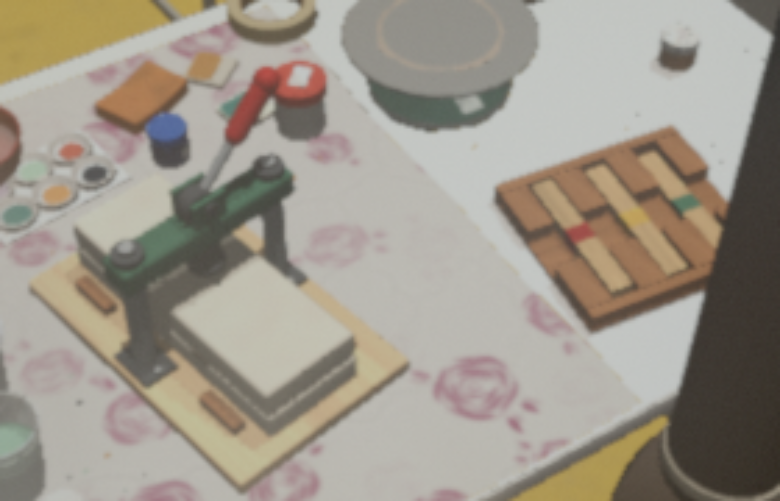

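The crops confirm the poses. The clamp is at about (599, 208) mm with yaw 11.4°, and the case at about (492, -204) mm with yaw -6.6°. The strips from +y to -y are red (thick), yellow (medium) and green (thin). I'll try the thickest first.

```bash
cat >> h.py <<'E'
from scipy.spatial.transform import Rotation as Ro
CL=(599.,208.,11.4);CA=(492.,-204.,-6.6)
def fr(F,x,y):
    a=np.radians(F[2]);return F[0]+x*np.cos(a)-y*np.sin(a),F[1]+x*np.sin(a)+y*np.cos(a)
def go(x,y,z,yaw,base=None):
    o=bot.get_obs();R=Ro.from_rotvec(o['ee_rot']).as_matrix();p=o['tcp_pos']*1000
    cy=np.degrees(np.arctan2(R[1,0],R[0,0]));t=-(np.radians(yaw-cy)+np.pi)%(2*np.pi)
    t=-np.radians(yaw-cy)
    print('target',np.round([x,y,z],1),'shift',np.round(R.T@(np.array([x,y,z])-p),1),'turn',round(t,4),'yaw now',round(cy,2),'p',np.round(p,1),'tilt',np.round(R[:2,2],4))
E
python3 - <<'E'
from h import *
go(501,-143.5,300,-6.6)
for z in(181,300): print(z)
E
```

```text
target [ 501.  -143.5  300. ] shift [ 448.9 -260.   104.4] turn 0.369 yaw now 14.54 p [ 131.8 -508.1  404. ] tilt [-0.0004  0.0014]
181
300
```

Call:
move_arm:
  commands:
    - [45,-26,0,0.04]
    - [90,-52,10,0.08]
    - [135,-78,20,0.12]
    - [180,-104,30,0.16]
    - [225,-130,40,0.2]
    - [270,-156,50,0.24]
    - [315,-182,60,0.28]
    - [360,-208,75,0.32]
    - [405,-234,90,0.369]
    - [449,-260,104.4,0.369]
    - [449,-260,104.4,0.369]
    - [449,-260,104.4,0.369]
    - [449,-260,104.4,0.369]
  jaw: 0.05

```text
clock: 1.4
tcp_pos: [0.5011, -0.1432, 0.2996]
ee_rot: [-3.136, 0.178, 0.003]
force: [0.1, 0.5, 0.6]
finger_gap: 0.528
```

```bash
python3 - <<'E'
from h import *
go(501,-143.5,181,-6.6);print(bot.get_obs()['finger_gap'],bot.get_obs()['joint_positions'])
p,d=bot.snapshot("top");cv2.imwrite("pics/a.png",cv2.resize(p[200:330,320:450],(520,520))[:,:,::-1])
E
```

```text
target [ 501.  -143.5  181. ] shift [1.000e-01 3.000e-01 1.186e+02] turn 0.0016 yaw now -6.51 p [ 501.1 -143.2  299.6] tilt [-0.0019  0.0001]
0.5277496029571004 [-2.78313346e-01  1.40412207e-01 -2.53727331e-01  1.17849961e+00
 -3.74803449e-04  2.97686988e+00]
```

Joint 6 would go past its range at the clamp, so I'll make a half turn of the hand here first.

Call:
move_arm:
  commands:
    - [0,0,0,-0.14]
    - [0,0,0,-0.28]
    - [0,0,0,-0.42]
    - [0,0,0,-0.56]
    - [0,0,0,-0.7]
    - [0,0,0,-0.84]
    - [0,0,0,-0.98]
    - [0,0,0,-1.12]
    - [0,0,0,-1.26]
    - [0,0,0,-1.4]
    - [0,0,0,-1.54]
    - [0,0,0,-1.68]
    - [0,0,0,-1.82]
    - [0,0,0,-1.96]
    - [0,0,0,-2.1]
    - [0,0,0,-2.24]
    - [0,0,0,-2.38]
    - [0,0,0,-2.52]
    - [0,0,0,-2.66]
    - [0,0,0,-2.8]

```text
clock: 3.45
tcp_pos: [0.5002, -0.1452, 0.301]
ee_rot: [0.706, 3.06, -0.0]
force: [-0.9, 0.3, -0.3]
finger_gap: 0.522
```

```bash
python3 - <<'E'
from h import *
go(501,-143.5,240,173.4)
E
```

```text
target [ 501.  -143.5  240. ] shift [ 0.1  1.8 61. ] turn -0.3384 yaw now 154.01 p [ 500.2 -145.2  301. ] tilt [ 0.0008 -0.0005]
```

View pics/a.png

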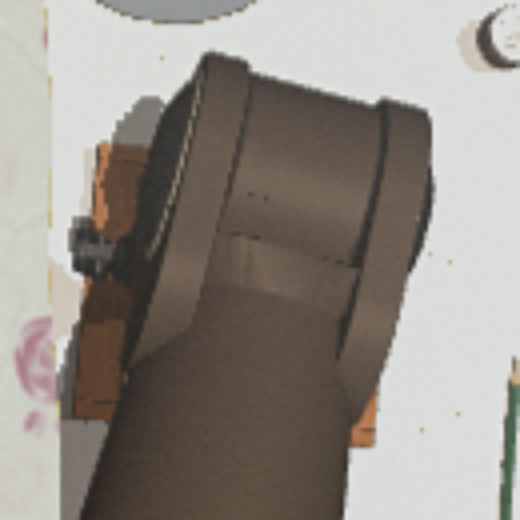

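This view only shows the arm covering the case. Next I'll finish the turn and go down.

Call:
move_arm:
  commands:
    - [0,1,10,-0.14]
    - [0,1.5,30,-0.28]
    - [0,1.5,50,-0.341]
    - [0,1.5,70,-0.341]
    - [0,1.5,90,-0.341]
    - [0,1.5,105,-0.341]
    - [0,1.5,113,-0.341]
    - [0,1.5,118,-0.341]
    - [0,1.5,118,-0.341]
    - [0,1.5,118,-0.341]

```text
clock: 4.45
tcp_pos: [0.502, -0.1428, 0.1831]
ee_rot: [0.182, 3.135, -0.0]
force: [-0.6, 0.4, 0.4]
finger_gap: 0.525
```

```bash
python3 - <<'E'
from h import *
go(501,-143.5,181,173.4);print(bot.get_obs()['finger_gap'],bot.get_obs()['joint_positions'])
p,d=bot.snapshot("scene");cv2.imwrite("pics/b.png",cv2.resize(p[200:330,320:470],(750,650))[:600,:,::-1])
E
```

```text
target [ 501.  -143.5  181. ] shift [ 0.9 -0.8  2.1] turn -0.0011 yaw now 173.34 p [ 502.  -142.8  183.1] tilt [ 0.0011 -0.0004]
0.5252607711036474 [-2.77067404e-01  2.15850523e-01 -4.32826546e-01  9.20985737e-01
 -6.99608866e-05 -1.60805384e-01]
```

View pics/b.png

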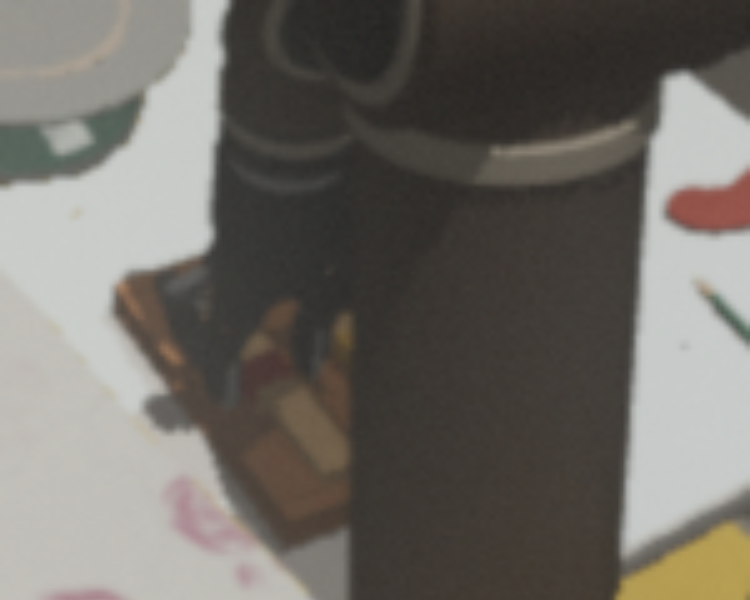

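The open fingers straddle the red-banded strip (band at crop pixel 265,370) without touching its neighbours, so I'll close and lift.

Call:
move_arm:
  commands:
    - [0,0,1,0]
    - [0,0,1,0]
    - [0,0,1,0]
    - [0,0,1,0]
    - [0,0,1,0]
    - [0,0,1,0]
    - [0,0,1,0]
    - [0,0,1,0]
  jaw: -1

```text
clock: 5.3
tcp_pos: [0.5022, -0.1424, 0.182]
ee_rot: [0.181, 3.135, -0.001]
force: [-0.3, -1.0, 6.1]
finger_gap: 0.26
```

```bash
python3 - <<'E'
from h import *
o=bot.get_obs();print(o['force'],o['finger_gap'])
x,y=fr(CL,-112,0);go(x,y,182+72+30,191.4);go(*fr(CL,-112,0),182+72+1,191.4)
E
```

```text
[-0.33945457 -0.95887764  6.09380662] 0.2604883340974992
target [489.2 185.9 284. ] shift [  50.6  324.6 -102.1] turn -0.3146 yaw now 173.38 p [ 502.2 -142.4  182. ] tilt [ 0.0013 -0.0004]
target [489.2 185.9 255. ] shift [ 50.6 324.6 -73.1] turn -0.3146 yaw now 173.38 p [ 502.2 -142.4  182. ] tilt [ 0.0013 -0.0004]
```

Call:
move_arm:
  commands:
    - [0,0,-30,0]
    - [0,0,-70,0]
    - [10,35,-102,0]
    - [20,70,-102,-0.05]
    - [30,110,-102,-0.1]
    - [40,155,-102,-0.15]
    - [45,200,-102,-0.2]
    - [48,245,-102,-0.25]
    - [50,285,-102,-0.3]
    - [50.6,315,-102,-0.3146]
    - [50.6,324.6,-102,-0.3146]
    - [50.6,324.6,-102,-0.3146]
    - [50.6,324.6,-102,-0.3146]

```text
clock: 6.6
tcp_pos: [0.4889, 0.1852, 0.283]
ee_rot: [0.311, -3.125, 0.001]
force: [0.2, 0.3, -1.1]
finger_gap: 0.261
```

```bash
python3 - <<'E'
from h import *
o=bot.get_obs();print(o['force'],o['finger_gap'],o['joint_positions'][5])
go(*fr(CL,-112,0),176+79,191.4)
p,d=bot.snapshot("top");q,e=bot.snapshot("scene");np.savez("t1.npz",p=p,q=q,e=e)
a=cv2.resize(p[180:310,180:290],(550,600),interpolation=cv2.INTER_CUBIC)[:,:400];b=cv2.resize(q[225:345,200:300],(400,480));b=np.vstack([b,np.zeros((120,400,3),np.uint8)])
cv2.imwrite("pics/c.png",np.hstack([a,b])[:,:,::-1])
E
```

```text
[ 0.2109146   0.28995682 -1.05707251] 0.26123465402462115 0.16386185655992733
target [489.2 185.9 255. ] shift [-0.5  0.6 28. ] turn -6.2838 yaw now -168.63 p [488.9 185.2 283. ] tilt [-0.0009 -0.0008]
```

View pics/c.png

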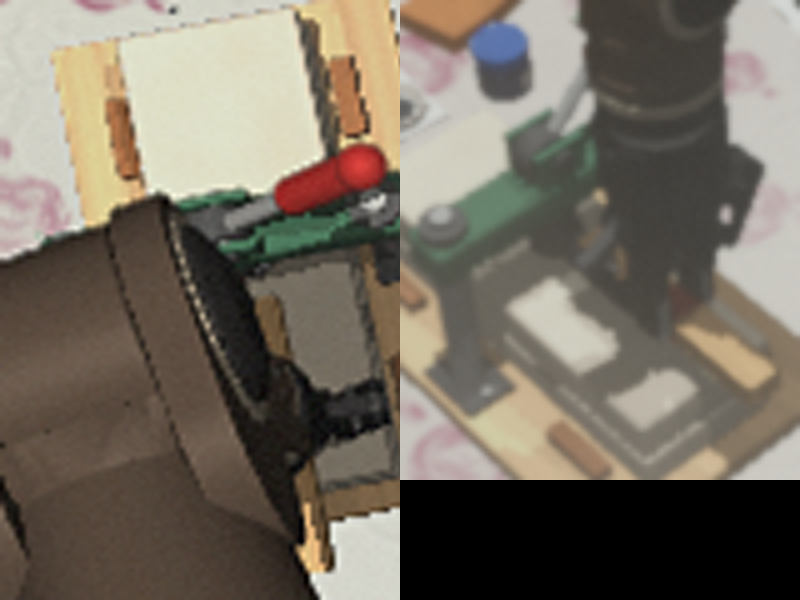

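The strip is held level over the mould, in line with the clamp, with its front end short of the pad. I'll lower it and advance gently while watching the force.

Call:
move_arm:
  commands:
    - [0,0.5,10,0]
    - [0,0.6,20,0]
    - [0,0.6,24,0]
    - [0,0.6,26,0]
    - [0,0.6,27,0]
    - [0,0.6,27.5,0]
    - [0,0.6,27.5,0]

```text
clock: 7.4
tcp_pos: [0.489, 0.1865, 0.256]
ee_rot: [-0.312, 3.126, 0.0]
force: [-0.8, -0.0, -1.1]
finger_gap: 0.266
```

Call:
move_arm:
  commands:
    - [-3,0,0,0]
    - [-6,0,0,0]
    - [-9,0,0,0]
    - [-12,0,0,0]
    - [-14,0,0,0]
    - [-16,0,0,0]
    - [-16,0,0,0]

```text
clock: 8.1
tcp_pos: [0.5048, 0.1896, 0.2557]
ee_rot: [0.312, -3.126, 0.0]
force: [-1.0, -0.0, -1.2]
finger_gap: 0.265
```

Call:
move_arm:
  commands:
    - [0,0,0.7,0]
    - [0,0,1.2,0]
    - [0,0,1.2,0]

```text
clock: 8.4
tcp_pos: [0.5045, 0.1896, 0.2545]
ee_rot: [0.312, -3.126, 0.0]
force: [1.1, 0.3, -0.8]
finger_gap: 0.26
```

Call:
move_arm:
  commands:
    - [-1,0,0,0]
    - [-2,0,0,0]
    - [-3,0,0,0]
    - [-4,0,0,0]
    - [-5,0,0,0]
    - [-5,0,0,0]

```text
clock: 9.0
tcp_pos: [0.5073, 0.1901, 0.254]
ee_rot: [0.312, -3.12, 0.001]
force: [-12.5, -2.2, 4.6]
finger_gap: 0.263
```

Blocked: 12.5 N back on the tool. Before trusting that, I'll make sure the strip is really flat on the mould and try once more.

Call:
move_arm:
  commands:
    - [3,0,0,0]
    - [6,0,0,0]
    - [6,0,0.7,0]
    - [6,0,1.2,0]
    - [6,0,1.2,0]

```text
clock: 9.5
tcp_pos: [0.5039, 0.1895, 0.254]
ee_rot: [-0.312, 3.125, 0.0]
force: [-2.6, -0.4, 5.1]
finger_gap: 0.263
```

Call:
move_arm:
  commands:
    - [-2,0,0,0]
    - [-4,0,0,0]
    - [-5,0,0,0]
    - [-6,0,0,0]
    - [-6,0,0,0]

```text
clock: 10.0
tcp_pos: [0.5071, 0.1901, 0.254]
ee_rot: [0.312, -3.12, 0.0]
force: [-16.1, -3.4, 16.2]
finger_gap: 0.263
```

```bash
python3 - <<'E'
from h import *
o=bot.get_obs();print(o['force'],o['ft_torque'],o['finger_gap'])
go(*fr(CL,-112,0),176+79,-168.6)
q,e=bot.snapshot("scene")
b=cv2.resize(q[240:320,200:300],(800,600),interpolation=cv2.INTER_CUBIC);cv2.imwrite("pics/d.png",b[:,:,::-1])
E
```

```text
[-16.14819866  -3.42195235  16.20963212] [-0.7089046   3.19744177  0.01689198] 0.2633719744875083
target [489.2 185.9 255. ] shift [18.3 -0.6 -0.9] turn 0.0001 yaw now -168.59 p [507.1 190.1 254. ] tilt [-0.0061 -0.0007]
```

View pics/d.png

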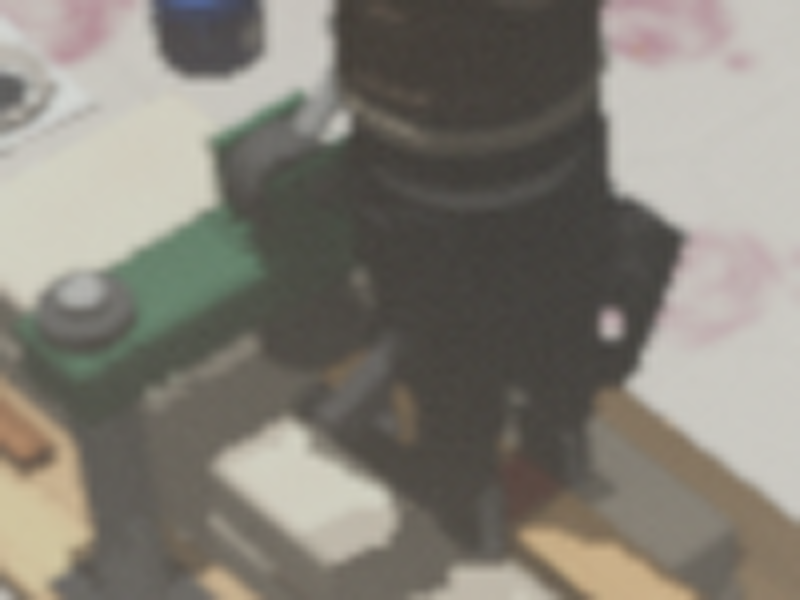

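The strip lies flat on the mould and its front end butts against the pad again (16 N), so the thick one doesn't go in. I'll put it back in its pocket.

Call:
move_arm:
  commands:
    - [4,0,0,0]
    - [10,0,-3,0]
    - [18,0,-15,0]
    - [20,0,-32,0]
    - [20,0,-32,0]

```text
clock: 10.55
tcp_pos: [0.4902, 0.1868, 0.2881]
ee_rot: [-0.311, 3.122, 0.002]
force: [1.2, -0.4, -0.5]
finger_gap: 0.264
```

```bash
python3 - <<'E'
from h import *
print(bot.get_obs()['force']);go(501.5,-142.5,284,173.4);go(501.5,-142.5,183,173.4)
E
```

```text
[ 1.21186275 -0.35888751 -0.51498685]
target [ 501.5 -142.5  284. ] shift [  54.  -325.1    3.6] turn -5.9691 yaw now -168.61 p [490.2 186.8 288.1] tilt [0.0038 0.0014]
target [ 501.5 -142.5  183. ] shift [  54.4 -325.1  104.6] turn -5.9691 yaw now -168.61 p [490.2 186.8 288.1] tilt [0.0038 0.0014]
```

Call:
move_arm:
  commands:
    - [6,-35,3,0.0]
    - [12,-80,3,0.05]
    - [20,-125,3,0.1]
    - [28,-170,3,0.15]
    - [36,-215,3,0.2]
    - [44,-260,3,0.25]
    - [50,-300,3,0.3]
    - [54,-322,3,0.314]
    - [54,-325,3,0.314]
    - [54,-325,20,0.314]
    - [54,-325,50,0.314]
    - [54,-325,70,0.314]
    - [54,-325,75,0.314]
    - [54,-325,75,0.314]

```text
clock: 11.95
tcp_pos: [0.5009, -0.1419, 0.2098]
ee_rot: [-0.179, -3.135, -0.001]
force: [-0.0, -0.8, -0.4]
finger_gap: 0.265
```

```bash
python3 - <<'E'
from h import *
print(bot.get_obs()['force']);go(501.3,-142.5,183,173.4)
E
```

```text
[-0.00518233 -0.7625207  -0.35820037]
target [ 501.3 -142.5  183. ] shift [-0.5 -0.6 26.8] turn 0.001 yaw now 173.46 p [ 500.9 -141.9  209.8] tilt [-0.0017  0.0007]
```

Call:
move_arm:
  commands:
    - [-0.5,-0.6,8,0]
    - [-0.5,-0.6,16,0]
    - [-0.5,-0.6,22,0]
    - [-0.5,-0.6,26,0]
    - [-0.5,-0.6,26.8,0]
    - [-0.5,-0.6,26.8,0]

```text
clock: 12.55
tcp_pos: [0.5016, -0.1433, 0.1835]
ee_rot: [-0.181, -3.136, -0.0]
force: [0.4, -0.6, -0.5]
finger_gap: 0.272
```

Call:
move_arm:
  commands:
    - [0,0,0,0]
    - [0,0,0,0]
    - [0,0,0,0]
    - [0,0,0,0]
    - [0,0,0,0]
    - [0,0,-15,0]
    - [0,0,-45,0]
    - [0,0,-55,0]
    - [0,0,-55,0]
  jaw: 0.05

```text
clock: 13.45
tcp_pos: [0.5023, -0.1435, 0.2402]
ee_rot: [0.181, 3.133, -0.001]
force: [0.2, 0.4, -0.4]
finger_gap: 0.52
```

```bash
python3 - <<'E'
from h import *
o=bot.get_obs();print(o['force'],o['finger_gap']);go(491.5,-203.8,183,173.4)
E
```

```text
[ 0.18675156  0.41084084 -0.3916896 ] 0.5196779308981013
target [ 491.5 -203.8  183. ] shift [  4.  -61.1  57.3] turn -0.0 yaw now 173.4 p [ 502.3 -143.5  240.2] tilt [ 0.0035 -0.001 ]
```

Call:
move_arm:
  commands:
    - [2,-30,0,0]
    - [4,-55,0,0]
    - [4,-61,5,0]
    - [4,-61,25,0]
    - [4,-61,45,0]
    - [4,-61,53,0]
    - [4,-61,56.5,0]
    - [4,-61,56.5,0]
    - [4,-61,56.5,0]

```text
clock: 14.35
tcp_pos: [0.491, -0.2033, 0.1827]
ee_rot: [0.18, 3.135, -0.0]
force: [0.9, -0.1, 0.0]
finger_gap: 0.526
```

Call:
move_arm:
  commands:
    - [0,0,0,0]
    - [0,0,0,0]
    - [0,0,0,0]
    - [0,0,0,0]
    - [0,0,0,0]
    - [0,0,0,0]
    - [0,0,0,0]
  jaw: -1

```text
clock: 15.05
tcp_pos: [0.491, -0.2036, 0.1832]
ee_rot: [0.181, 3.134, -0.001]
force: [-0.9, 0.6, 6.8]
finger_gap: 0.258
```

```bash
python3 - <<'E'
from h import *
o=bot.get_obs();print(o['force'],o['finger_gap']);go(*fr(CL,-112,0),284,191.4)
E
```

```text
[-0.86585274  0.61839018  6.82382953] 0.25754486770352847
target [489.2 185.9 284. ] shift [  46.4  386.6 -101.1] turn -0.3142 yaw now 173.4 p [ 491.  -203.6  183.2] tilt [ 0.0019 -0.0006]
```

Call:
move_arm:
  commands:
    - [0,0,-30,0]
    - [0,0,-70,0]
    - [5,25,-100,0]
    - [10,60,-101,0]
    - [18,105,-101,-0.04]
    - [24,150,-101,-0.08]
    - [30,195,-101,-0.12]
    - [35,240,-101,-0.16]
    - [40,285,-101,-0.2]
    - [44,330,-101,-0.25]
    - [46,365,-101,-0.3]
    - [46.4,382,-101,-0.314]
    - [46.4,386.6,-101,-0.314]
    - [46.4,386.6,-101,-0.314]

```text
clock: 16.45
tcp_pos: [0.4889, 0.1858, 0.2828]
ee_rot: [0.311, -3.126, 0.001]
force: [0.4, 0.3, -1.5]
finger_gap: 0.258
```

```bash
python3 - <<'E'
from h import *
o=bot.get_obs();print(o['force'],o['finger_gap']);go(*fr(CL,-112,0),255.5,-168.6)
E
```

```text
[ 0.43092945  0.27255487 -1.49642394] 0.2580401458268278
target [489.2 185.9 255.5] shift [-0.3  0.  27.3] turn -0.0004 yaw now -168.62 p [488.9 185.8 282.8] tilt [-0.0005 -0.0007]
```

Call:
move_arm:
  commands:
    - [0,0,10,0]
    - [0,0,20,0]
    - [0,0,24,0]
    - [0,0,26,0]
    - [0,0,27,0]
    - [0,0,27.8,0]
    - [0,0,27.8,0]

```text
clock: 17.15
tcp_pos: [0.489, 0.186, 0.2555]
ee_rot: [-0.312, 3.126, 0.0]
force: [0.3, 0.7, -0.1]
finger_gap: 0.261
```

Call:
move_arm:
  commands:
    - [-3,0,0,0]
    - [-6,0,0,0]
    - [-9,0,0,0]
    - [-11,0,0,0]
    - [-13,0,0,0]
    - [-14,0,0,0]
    - [-14,0,0,0]

```text
clock: 17.85
tcp_pos: [0.5028, 0.1888, 0.2552]
ee_rot: [0.312, -3.126, 0.0]
force: [1.1, 0.5, -0.2]
finger_gap: 0.258
```

Call:
move_arm:
  commands:
    - [-1,0,0,0]
    - [-2,0,0,0]
    - [-3,0,0,0]
    - [-4,0,0,0]
    - [-5,0,0,0]
    - [-6,0,0,0]
    - [-7,0,0,0]
    - [-7,0,0,0]

```text
clock: 18.65
tcp_pos: [0.5097, 0.1901, 0.2553]
ee_rot: [-0.312, 3.126, 0.0]
force: [-0.1, -0.2, -0.2]
finger_gap: 0.256
```

No resistance beyond where the thick one stopped. I'll continue up to the hand limit.

Call:
move_arm:
  commands:
    - [-1.5,0,0,0]
    - [-3,0,0,0]
    - [-4.5,0,0,0]
    - [-6,0,0,0]
    - [-7.5,0,0,0]
    - [-9,0,0,0]
    - [-10,0,0,0]
    - [-10,0,0,0]

```text
clock: 19.45
tcp_pos: [0.5195, 0.1921, 0.2553]
ee_rot: [-0.312, 3.126, 0.0]
force: [-0.2, 0.1, -0.8]
finger_gap: 0.261
```

Call:
move_arm:
  commands:
    - [-2,0,0,0]
    - [-4,0,0,0]
    - [-6,0,0,0]
    - [-8,0,0,0]
    - [-10,0,0,0]
    - [-10,0,0,0]

```text
clock: 20.05
tcp_pos: [0.5294, 0.1941, 0.2553]
ee_rot: [-0.312, 3.126, 0.0]
force: [0.4, -0.3, -0.8]
finger_gap: 0.259
```

```bash
python3 - <<'E'
from h import *
o=bot.get_obs();print(o['force'],o['finger_gap']);go(*fr(CL,-131,0),255,-168.6)
E
```

```text
[ 0.41269377 -0.32512053 -0.780085  ] 0.2593666405334188
target [470.6 182.1 255. ] shift [60.  -0.1  0.3] turn -0.0002 yaw now -168.61 p [529.4 194.1 255.3] tilt [0.0001 0.    ]
```

The medium strip goes in freely. I'll release it, step back and regrasp it near its rear end.

Call:
move_arm:
  commands:
    - [0,0,0.8,0]
    - [0,0,0.8,0]
    - [0,0,0.8,0]
    - [0,0,0.8,0]
    - [0,0,0.8,0]
    - [0,0,0.8,0]
    - [0,0,-10,0]
    - [0,0,-35,0]
    - [20,0,-45,0]
    - [60,0,-45,0]
    - [68,0,-45,0]
    - [68,0,-45,0]
    - [68,0,-45,0]
  jaw: 0.05

```text
clock: 21.35
tcp_pos: [0.4631, 0.1808, 0.301]
ee_rot: [-0.312, 3.124, 0.001]
force: [0.3, 0.1, -0.2]
finger_gap: 0.527
```

```bash
python3 - <<'E'
from h import *
o=bot.get_obs();print(o['force'],o['finger_gap']);go(*fr(CL,-139,0),255,-168.6)
for n in("top","scene"):
    p,d=bot.snapshot(n);hsv=cv2.cvtColor(p,cv2.COLOR_RGB2HSV);H,S,V=[hsv[...,i].astype(int) for i in range(3)]
    m=(H>=20)&(H<=34)&(S>130)&(V>60);k=np.zeros_like(m);b=(185,170,285,305) if n=="top" else (200,235,300,345);k[b[1]:b[3],b[0]:b[2]]=1
    cs,_=cv2.findContours((m&k).astype(np.uint8),0,2)
    for c in cs:
        if cv2.contourArea(c)>5:
            uv=c[:,0].mean(0);w=ray(n,uv,.092)[0]*1000;a=np.radians(11.4);dx,dy=w[0]-599,w[1]-208
            print(n,cv2.boundingRect(c),cv2.contourArea(c),'clampxy',dx*np.cos(a)+dy*np.sin(a),-dx*np.sin(a)+dy*np.cos(a))
    if n=="scene": cv2.imwrite("pics/e.png",cv2.resize(p[225:345,190:310],(600,600),interpolation=cv2.INTER_CUBIC)[:,:,::-1])
E
```

```text
[ 0.274859    0.06320875 -0.1839362 ] 0.5267461215449641
target [462.7 180.5 255. ] shift [ 0.5 -0.2 46. ] turn -0.0001 yaw now -168.6 p [463.1 180.8 301. ] tilt [0.0017 0.0006]
```

View pics/e.png

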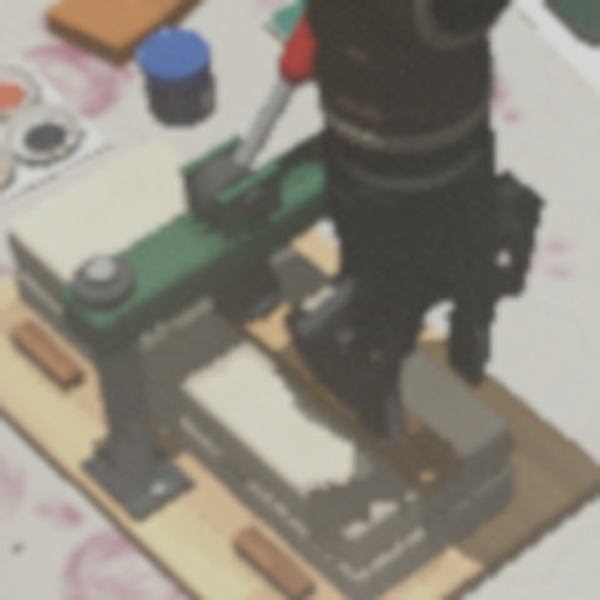

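The strip lies flat on the mould with its front under the pad and its rear end at about crop (430,475), between the open fingers. I'll regrasp there.

Call:
move_arm:
  commands:
    - [2.5,0,10,0]
    - [2.5,0,30,0]
    - [2.5,0,42,0]
    - [2.5,0,46,0]
    - [2.5,0,46,0]
    - [2.5,0,46,0]

```text
clock: 22.05
tcp_pos: [0.4603, 0.1802, 0.2546]
ee_rot: [-0.312, 3.126, 0.0]
force: [0.3, 0.5, 0.1]
finger_gap: 0.525
```

Call:
move_arm:
  commands:
    - [0,0,0,0]
    - [0,0,0,0]
    - [0,0,0,0]
    - [0,0,0,0]
    - [0,0,0,0]
    - [0,0,0,0]
    - [0,0,0,0]
  jaw: -1

```text
clock: 22.75
tcp_pos: [0.4603, 0.1803, 0.2553]
ee_rot: [-0.312, 3.124, 0.001]
force: [-1.4, 0.7, 5.9]
finger_gap: 0.259
```

```bash
python3 - <<'E'
from h import *
print(bot.get_obs()['force']);go(*fr(CL,-70,0),255,-168.6)
a=np.radians(11.4)
for uv in((274,317),(276,320)):
    w=ray("scene",uv,.092)[0]*1000;dx,dy=w[0]-599,w[1]-208;print(dx*np.cos(a)+dy*np.sin(a),-dx*np.sin(a)+dy*np.cos(a))
E
```

```text
[-1.42140276  0.72599058  5.92816286]
target [530.4 194.2 255. ] shift [-71.4  -0.2   0.4] turn -0.0002 yaw now -168.61 p [460.3 180.3 255.3] tilt [0.0017 0.0007]
-138.6964934569494 5.700251278558806
-148.92405444737386 8.26848196942954
```

Call:
move_arm:
  commands:
    - [-2,0,0,0]
    - [-5,0,0,0]
    - [-8,0,0,0]
    - [-11,0,0,0]
    - [-14,0,0,0]
    - [-17,0,0,0]
    - [-20,0,0,0]
    - [-20,0,0,0]

```text
clock: 23.55
tcp_pos: [0.4795, 0.1841, 0.2553]
ee_rot: [-0.312, 3.126, 0.001]
force: [-3.6, -1.2, 7.8]
finger_gap: 0.259
```

Call:
move_arm:
  commands:
    - [-3,0,0,0]
    - [-6,0,0,0]
    - [-9,0,0,0]
    - [-12,0,0,0]
    - [-15,0,0,0]
    - [-18,0,0,0]
    - [-21,0,0,0]
    - [-24,0,0,0]
    - [-27,0,0,0]
    - [-30,0,0,0]
    - [-33,0,0,0]
    - [-36,0,0,0]
    - [-36,0,0,0]

```text
clock: 24.85
tcp_pos: [0.5148, 0.1913, 0.2553]
ee_rot: [-0.312, 3.126, 0.001]
force: [-3.4, -1.2, 8.4]
finger_gap: 0.264
```

Call:
move_arm:
  commands:
    - [-3,0,0,0]
    - [-6,0,0,0]
    - [-9,0,0,0]
    - [-11,0,0,0]
    - [-13,0,0,0]
    - [-14.5,0,0,0]
    - [-14.5,0,0,0]
    - [-14.5,0,0,0]

```text
clock: 25.65
tcp_pos: [0.5288, 0.1941, 0.2553]
ee_rot: [-0.312, 3.126, 0.001]
force: [-4.2, -0.6, 8.2]
finger_gap: 0.257
```

```bash
python3 - <<'E'
from h import *
print(bot.get_obs()['force'],bot.get_obs()['finger_gap']);go(*fr(CL,-70,0),255,-168.6)
E
```

```text
[-4.24546024 -0.64932974  8.2205645 ] 0.25667460886329474
target [530.4 194.2 255. ] shift [-1.5 -0.2  0.3] turn -0.0 yaw now -168.6 p [528.8 194.1 255.3] tilt [0.0001 0.0004]
```

Call:
move_arm:
  commands:
    - [0,0,0,0]
    - [0,0,0,0]
    - [0,0,0,0]
    - [0,0,0,0]
    - [0,0,0,0]
    - [0,0,-10,0]
    - [0,0,-35,0]
    - [20,0,-60,0]
    - [50,0,-90,0]
    - [60,-40,-130,0]
    - [60,-80,-160,0]
    - [60,-125,-180,0]
    - [60,-170,-200,0]
    - [60,-215,-205,0]
    - [60,-260,-205,0]
    - [60,-300,-205,0]
    - [60,-300,-205,0]
    - [60,-300,-205,0]
  jaw: 0.05

```text
clock: 27.45
tcp_pos: [0.5295, -0.1127, 0.4596]
ee_rot: [0.308, -3.126, -0.001]
force: [-0.3, 0.5, -0.3]
finger_gap: 0.527
```

```bash
python3 - <<'E'
from h import *
print(bot.get_obs()['force'],bot.get_obs()['tcp_pos'])
ims=[]
for n,b in(("top",(190,175,290,305)),("scene",(190,225,320,345))):
    p,d=bot.snapshot(n);np.savez(n+"2.npz",p=p,d=d)
    c=p[b[1]:b[3],b[0]:b[2]];ims.append(cv2.resize(c,(400,int(400*c.shape[0]/c.shape[1])),interpolation=cv2.INTER_CUBIC))
h=max(i.shape[0] for i in ims);cv2.imwrite("pics/f.png",np.hstack([np.pad(i,((0,h-i.shape[0]),(0,0),(0,0))) for i in ims])[:,:,::-1])
E
```

```text
[-0.32041783  0.54759505 -0.26734663] [ 0.52945191 -0.11274115  0.45961669]
```

View pics/f.png

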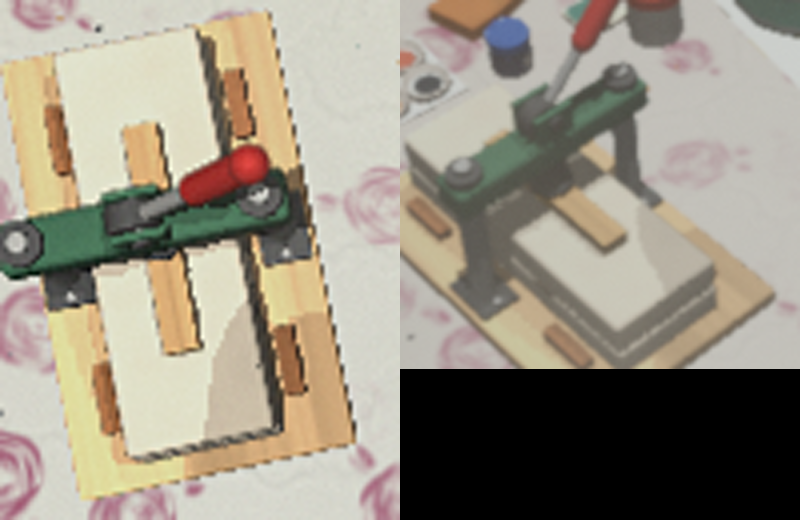

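The strip now lies through the clamp, with its ends at crop pixels (141,125) and (182,352). The mould's top ends are at about (125,43) and (199,446).

```bash
python3 - <<'E'
from h import *
a=np.radians(11.4)
def cl(n,uv,z):
    w=ray(n,uv,z)[0]*1000;dx,dy=w[0]-599,w[1]-208;return np.round([dx*np.cos(a)+dy*np.sin(a),-dx*np.sin(a)+dy*np.cos(a)],1)
f=lambda u,v:(190+(u-1.5)/4,175+(v-1.5)/4)
print('ends',cl("top",f(141,124.5),.092),cl("top",f(182.5,351.5),.092),'mould',cl("top",f(125,43),.078),cl("top",f(199,446),.078))
# by mask: wood on the mould top
t=np.load("top2.npz");p=t['p'];hsv=cv2.cvtColor(p,cv2.COLOR_RGB2HSV);W=world("top",t['d'])*1000
dx,dy=W[...,0]-599,W[...,1]-208;X=dx*np.cos(a)+dy*np.sin(a);Y=-dx*np.sin(a)+dy*np.cos(a);z=W[...,2]
m=(abs(Y)<30)&(abs(X)<120)&(z>83)&(z<105)
print('X',X[m].min(),X[m].max(),'Y',Y[m].min(),Y[m].max(),'z',np.median(z[m]),m.sum())
for s in(-1,1):
    k=m&(X*s>35);print(s,X[k].min(),X[k].max(),np.median(Y[k]))
k=(abs(Y)<45)&(abs(Y)>20)&(abs(X)<160)&(abs(z-78)<5);print('mould',X[k].min(),X[k].max())
m=(hsv[...,1]>150)&((hsv[...,0]<6)|(hsv[...,0]>172))&(z>180)&(abs(dx)<60)&(abs(dy)<160);i=z[m].argmax();print('lever',W[m][i],X[m][i],Y[m][i])
g=W[m]; k=g[:,2]>z[m].max()-6; print(g[k].mean(0),X[m][k].mean(),Y[m][k].mean())
go(*fr(CL,0,-84),480,-168.6)
o=bot.get_obs();print(o['joint_positions'])
E
```

```text
ends [78.4 -1.3] [-80.7   0.1] mould [141.    0.8] [-144.4    3.1]
X -112.99474418036678 112.89108280015616 Y -29.973288189271614 28.42073262927336 z 91.83918626013272 416
-1 -112.99474418036678 -35.196171723210135 0.025843346683251056
1 36.47291856015146 112.89108280015616 -0.12914762199020924
mould -142.7651233857899 145.00409737497955
lever [616.41959519 125.2823216  279.21490851] 0.7261707238680906 -84.52886662271848
[616.1543513  127.63324446 274.78622244] 0.9308369397926206 -82.17189730608933
target [615.6 125.7 480. ] shift [-131.5  215.1  -20.2] turn 0.0004 yaw now -168.58 p [ 529.3 -111.2  459.8] tilt [0.0003 0.0003]
[-2.07216197e-01  1.64032541e-01  1.25562299e-01  1.53211512e+00
  3.09937329e-04 -4.06609864e-01]
```

The strip's centre is at about x = -1, y = 0 mm in clamp axes, so it's well placed. Next is the lever: I'll shut the fingers and go above the knob.

Call:
move_arm:
  commands:
    - [-20,30,-20,0]
    - [-40,65,-20,0]
    - [-60,100,-20,0]
    - [-85,135,-20,0]
    - [-105,170,-20,0]
    - [-125,205,-20,0]
    - [-131.5,215,-20,0]
    - [-131.5,215,-20,0]
    - [-131.5,215,-20,0]
    - [-131.5,215,-20,0]
  jaw: -1

```text
clock: 28.55
tcp_pos: [0.6154, 0.124, 0.4799]
ee_rot: [-0.31, 3.126, -0.0]
force: [0.7, 0.4, 0.4]
finger_gap: -0.0
```

```bash
python3 - <<'E'
from h import *
o=bot.get_obs();print(o['force'],o['finger_gap'])
R=Ro.from_rotvec(o['ee_rot']).as_matrix();p=o['tcp_pos']*1000
for q in np.arange(0,1.0,.095):
    f=.85-q;x,y=fr(CL,0.5,-120*np.cos(f));print(round(q,3),np.round(R.T@(np.array([x,y,176+120*np.sin(f)+185.5])-p),1))
print(p)
E
```

```text
[0.66459614 0.40798284 0.41831258] -4.949463993138568e-05
0.0 [-1.   6.5 28.2]
0.095 [-1.  -1.7 36.1]
0.19 [-1.  -9.1 44.8]
0.285 [ -1.  -15.7  54.1]
0.38 [ -1.  -21.3  64. ]
0.475 [ -1.  -26.   74.4]
0.57 [ -1.  -29.7  85.2]
0.665 [ -1.  -32.3  96.3]
0.76 [ -1.  -33.8 107.6]
0.855 [ -1.  -34.3 119. ]
0.95 [ -1.  -33.7 130.4]
[615.4336208  123.95056912 479.87662481]
```

Call:
move_arm:
  commands:
    - [-1,5,10,0]
    - [-1,5,20,0]
    - [-1,5,26,0]
    - [-1,2,31,0]
    - [-1,-1.7,36,0]
    - [-1,-5.5,40.5,0]
    - [-1,-9,45,0]
    - [-1,-12.5,49.5,0]
    - [-1,-15.7,54,0]
    - [-1,-18.5,59,0]
    - [-1,-21.3,64,0]
    - [-1,-23.5,69,0]
    - [-1,-26,74.4,0]
    - [-1,-26,74.4,0]

```text
clock: 29.95
tcp_pos: [0.6224, 0.0984, 0.4051]
ee_rot: [-0.31, 3.125, -0.002]
force: [-0.7, -2.0, 2.7]
finger_gap: -0.002
```

Call:
move_arm:
  commands:
    - [0,-2,5.5,0]
    - [0,-3.7,11,0]
    - [0,-5,16,0]
    - [0,-6.3,22,0]
    - [0,-7.2,27.5,0]
    - [0,-7.8,33,0]
    - [0,-8.1,39,0]
    - [0,-8.3,44.5,0]
    - [0,-8,50,0]
    - [0,-7.7,56,0]
    - [0,-7.5,58,0]
    - [0,-7.5,58,0]

```text
clock: 31.15
tcp_pos: [0.6234, 0.0921, 0.3493]
ee_rot: [-0.311, 3.123, -0.001]
force: [-2.3, -4.0, 15.5]
finger_gap: 0.001
```

Call:
move_arm:
  commands:
    - [0,0,1,0]
    - [0,0,2,0]
    - [0,0,2,0]

```text
clock: 31.45
tcp_pos: [0.6233, 0.0921, 0.3491]
ee_rot: [-0.311, 3.121, -0.001]
force: [-5.2, -4.7, 23.8]
finger_gap: -0.003
```

Call:
move_arm:
  commands:
    - [0,0,-10,0]
    - [0,0,-40,0]
    - [0,0,-90,0]
    - [20,-40,-110,0]
    - [40,-85,-110,0]
    - [65,-130,-110,0]
    - [90,-175,-110,0]
    - [110,-220,-110,0]
    - [130,-260,-110,0]
    - [150,-290,-110,0]
    - [170,-320,-110,0]
    - [170,-320,-110,0]
    - [170,-320,-110,0]

```text
clock: 32.75
tcp_pos: [0.5201, -0.2553, 0.4538]
ee_rot: [0.31, -3.125, -0.004]
force: [0.1, 0.8, -0.6]
finger_gap: -0.002
```

```bash
python3 - <<'E'
from h import *
a=np.radians(11.4);print(bot.get_obs()['force'],bot.get_obs()['tcp_pos'])
ims=[]
for n,b in(("top",(190,165,290,305)),("scene",(190,195,340,345))):
    p,d=bot.snapshot(n)
    c=p[b[1]:b[3],b[0]:b[2]];ims.append(cv2.resize(c,(400,int(400*c.shape[0]/c.shape[1])),interpolation=cv2.INTER_CUBIC))
    W=world(n,d)*1000;dx,dy=W[...,0]-599,W[...,1]-208;X=dx*np.cos(a)+dy*np.sin(a);Y=-dx*np.sin(a)+dy*np.cos(a);z=W[...,2]
    hsv=cv2.cvtColor(p,cv2.COLOR_RGB2HSV);m=(hsv[...,1]>150)&((hsv[...,0]<6)|(hsv[...,0]>172))&(z>120)&(abs(dx)<60)&(abs(dy)<160)&(Y<-100)
    if m.sum(): print(n,'knob top z',z[m].max(),'Ymin',Y[m].min(),X[m].mean())
    k=(abs(Y)<16)&(z>86)&(z<100)&(abs(X)<95);print('strip',X[k].min(),X[k].max())
h=max(i.shape[0] for i in ims);cv2.imwrite("pics/g.png",np.hstack([np.pad(i,((0,h-i.shape[0]),(0,0),(0,0))) for i in ims])[:,:,::-1])
E
```

```text
[ 0.10585221  0.78109729 -0.60314957] [ 0.5200904  -0.25530755  0.45381279]
top knob top z 179.79571709847673 Ymin -128.36092761661897 -2.023236709722681
strip -80.46095492180038 80.0377850273595
strip -81.70521256519693 83.95159917116044
```

View pics/g.png

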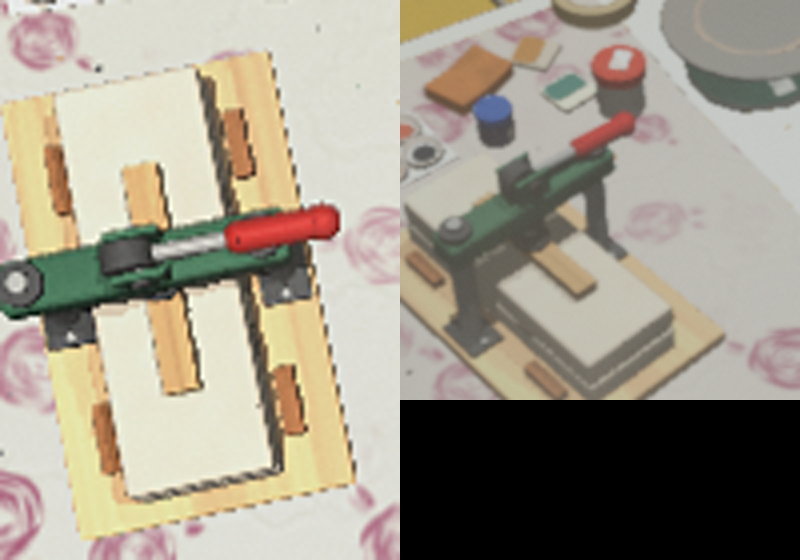

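The lever is level, at its stop (force rose to 24 N with no further travel), and the strip is still centred. I'll clear the hand away and check the case.

Call:
move_arm:
  commands:
    - [40,-10,0,0]
    - [80,-25,0,0]
    - [120,-40,0,0]
    - [160,-50,0,0]
    - [200,-60,0,0]
    - [240,-75,0,0]
    - [290,-90,0,0]
    - [290,-90,0,0]
    - [290,-90,0,0]

```text
clock: 33.75
tcp_pos: [0.2535, -0.4004, 0.4549]
ee_rot: [-0.31, 3.125, 0.0]
force: [1.2, 0.5, -0.2]
finger_gap: 0.0
```

```bash
python3 - <<'E'
from h import *
p,d=bot.snapshot("top");W=world("top",d)*1000;a=np.radians(-6.6);dx,dy=W[...,0]-492,W[...,1]+204
X=dx*np.cos(a)+dy*np.sin(a);Y=-dx*np.sin(a)+dy*np.cos(a);z=W[...,2]
for yc in(62,0,-62):
    print(yc,[np.round(np.median(z[(abs(X-x)<8)&(abs(Y-yc)<8)]),1) for x in(-70,-40,0,40,70)])
print(bot.get_obs()['tcp_pos'])
cv2.imwrite("pics/h.png",cv2.resize(p[190:340,300:500],(800,600),interpolation=cv2.INTER_CUBIC)[:,:,::-1])
E
```

```text
62 [np.float64(24.7), np.float64(24.7), np.float64(23.8), np.float64(23.5), np.float64(23.4)]
0 [np.float64(6.3), np.float64(5.6), np.float64(4.8), np.float64(5.9), np.float64(6.2)]
-62 [np.float64(16.8), np.float64(16.5), np.float64(16.4), np.float64(17.0), np.float64(17.0)]
[ 0.25429372 -0.40007089  0.45486752]
```

View pics/h.png

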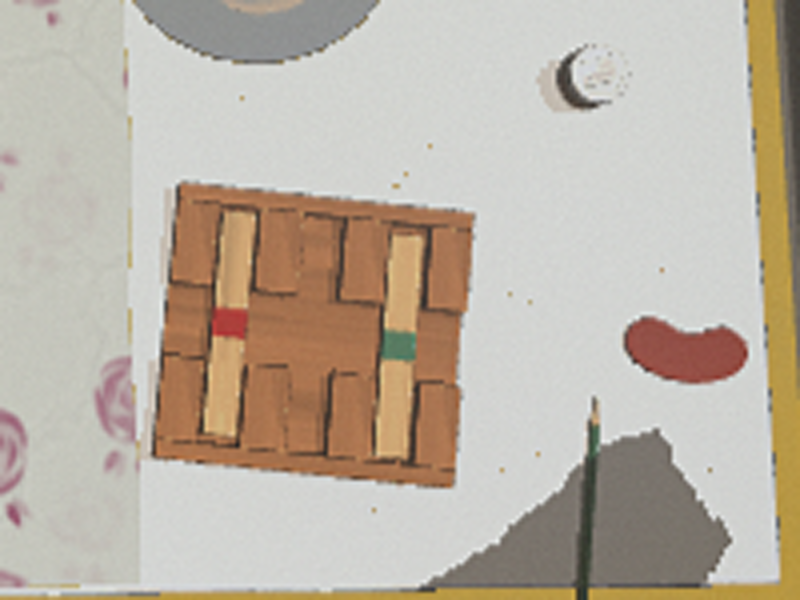

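The thick strip (band at 230,323) and the thin strip (400,345) lie flat in their pockets. The jar and kidney look undisturbed. Handing in.

```bash
python3 -c "
from station import bot
print(bot.hand_in())"
```

```text
the job is handed in; nothing more can be done
None
```

The yellow (medium, 14 mm) strip is clamped on the mould under the pad, and I handed the job in at about 34 s on the robot's clock.

- **Finding the strip:** I tried the thick strip first. It stopped against the pad twice (12 N, then 16 N when lying flat on the mould), so I put it back in its pocket. The medium one went in with no noticeable resistance. I regrasped it near its rear end and pushed it straight in.
- **Lever:** I pressed the red lever down until it stopped. The force rose to 24 N with no further travel, and the camera shows it just below level.
- **Strip position:** the last check put its ends at about -80.5 and +80.0 mm from the pad's axis, so the painted middle is under the pad to within 1–2 mm. The scene camera's rougher reading was -82 and +84 mm.
- **Case:** the thick and thin strips lie in their pockets, with their tops at the expected 24 and 16 mm. The thick strip's top read from 24.7 to 23.4 mm along its length, which I took as depth noise.
- **Bystanders:** the kidney and one white-lidded jar are in the last view and look where they were. I didn't measure their positions or check the other jar individually.
- **Picture budget:** I viewed 12 pictures, two over the budget of 10.

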